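Count out three rollers on the rocking board

TASK

Put the stray roller from the cradle into the channel of the rocking count board with the others. Then rock the board over until each of its three pockets has caught a roller, and rock it fully back down on the channel end so that the two left over roll back into the channel. Keep all rollers on the board and leave the other things on the bench where they are.

Things in the scene. Friction and masses are not known exactly. Their poses are not given: they have to be found in the camera images.
- board (a joint): the rocking count board's pivot, rad. 0 = channel end down on its stop (0.45 rad from level; the start), 0.45 = level, 0.90 = far end down on its stop. The pivot is stiff (about 1 N m friction): the board stays where it is left; pressing the raised end pad down with about 5 to 10 N rocks it.
- board_pivot (a point): on the pivot axis, mid-board, at lane floor height, 130 mm above the bench. Its frame rocks with the board: x across the lane (along pivot and rollers), y along the lane from channel end (-y) to far end (+y), z out of the floor. At joint 0 its +y points 0.45 rad upwards; raising board turns it about -x.
- lane (a point): middle of the plain storage channel, at y = -76 mm in the board_pivot frame (axes shared). The lane is open-topped, bare aluminium floor (z = 0) 94 mm wide, y -153 to 153 between end walls; plywood side walls upright to z = 12, then flared 45 degrees out to z = 29 (x = +-63); end walls 8 thick, tops z = 30. y -153 to 0 is the channel, then three cross pockets, y 93 to 153 plain run-out.
- stand: heavy green steel stand of the board, fixed: base 186 (x) by 300 (y) by 10 mm, an upright beside each side wall at the pivot, 145 mm high. Origin under its centre, below the pivot; level, y towards the board's far end.
- channel_pad (a point): centre of the top face of the flat steel press pad outside the channel end wall, 80 mm (x) by 50 mm (y), 8 mm thick, at lane floor height, y = -186 mm in the board_pivot frame (whose axes it shares). About 50 mm above the bench when this end is down, 210 mm when it is up.
- far_pad (a point): the same press pad at the far end, y = +186 mm; up at the start.
- pocket1 (a point): where the axis centre of a roller seated in the first pocket lies (y = 12 mm, z = -11 mm in the board_pivot frame). Each pocket is a slot across the whole lane, 25 mm long in y and 23 mm deep, for one roller, whose top then stands 1 mm above the floor; further rollers roll over it once the board leans steeply, about 0.35 rad or more.
- pocket2 (a point): the same for the second pocket, y = 46 mm.
- pocket3 (a point): the same for the third pocket, y = 80 mm.
- stray: plain steel roller sleeve, 24 mm diameter, 90 mm long with 5 mm chamfered ends, 0.12 kg, the same as the other four; starts alone on the cradle, lying level 45 mm above the bench. Origin at its centre, x along its axis.
- cradle: low steel cradle, fixed, that carries the stray roller: base 100 x 60 x 8 mm with two V supports 10 mm thick at x = +-36 mm, tops about 51 mm above the bench, free between them; roller axis along its x, 45 mm above the bench. Origin under its centre.
- roller1: steel roller sleeve 24 mm diameter, 90 mm long, 0.12 kg, one of the four lying side by side at the lower end of the channel at the start; origin at its centre, x along its axis.
- roller2: steel roller sleeve 24 mm diameter, 90 mm long, 0.12 kg, one of the four lying side by side at the lower end of the channel at the start; origin at its centre, x along its axis.
- roller3: steel roller sleeve 24 mm diameter, 90 mm long, 0.12 kg, one of the four lying side by side at the lower end of the channel at the start; origin at its centre, x along its axis.
- roller4: steel roller sleeve 24 mm diameter, 90 mm long, 0.12 kg, one of the four lying side by side at the lower end of the channel at the start; origin at its centre, x along its axis.
- bolt: hexagon-head bolt with its nut on, 116 mm long, lying near the cradle; bystander, to be left where it lies. Origin at its underside, roughly in the middle.
- wrench: small wrench, 160 mm; bystander, to be left where it lies. Origin at its underside, roughly in the middle.
- hammer: hammer beyond the board; bystander, to be left where it lies. Origin at its underside, roughly in the middle.
- gear: toothed gear, 106 mm wide, 32 mm high; bystander, to be left where it lies. Origin at its underside, roughly in the middle.
- pipe_collar: copper pipe collar, 68 mm wide, 50 mm high; bystander, to be left where it lies. Origin at its underside, roughly in the middle.
- tin: open tin, 84 mm wide, 90 mm high; bystander, to be left where it lies. Origin at its underside, roughly in the middle.
- screwdriver: screwdriver; bystander, to be left where it lies. Origin at its underside, roughly in the middle.
Things that resemble listed ones, but are neither listed nor needed, are in the scene too. What is shaped like the stray but blue or yellow is not meant. Leave any blue look-alike of the roller4 alone.

How it is judged (in metres and radians):
On the way, in this order (a step that is already met when the one before it is completed fails the run):
1. the stray roller lies in the channel of the board, released, with no pocket filled yet (y of stray in the frame of board_pivot between -0.15 and -0.013 m and z of stray in the frame of board_pivot between 0.006 and 0.018 m and x of stray in the frame of board_pivot between -0.02 and 0.02 m and contact force between the fingers and stray below 0.2 N and linear speed of stray below 0.05 m/s and not (distance between any of roller1, roller2, roller3, roller4, stray and pocket1 below 0.006 m) and not (distance between any of roller1, roller2, roller3, roller4, stray and pocket2 below 0.006 m) and not (distance between any of roller1, roller2, roller3, roller4, stray and pocket3 below 0.006 m)), for 0.2 s.
2. the board has been rocked well past level towards its far end (value of joint board above 0.6 rad), for 0.1 s.
At the end, for the whole second after the job is handed in: Each of the three pockets holds one roller (within 6 mm of its seat), the other two lie on the channel floor (centre more than 13 mm to the channel side of the pivot), the board is down on its channel end (joint below 0.08 rad) and all rollers are at rest (below 0.03 m/s) (distance between any of roller1, roller2, roller3, roller4, stray and pocket1 below 0.006 m and distance between any of roller1, roller2, roller3, roller4, stray and pocket2 below 0.006 m and distance between any of roller1, roller2, roller3, roller4, stray and pocket3 below 0.006 m and (distance between roller1 and pocket1 below 0.006 m or distance between roller1 and pocket2 below 0.006 m or distance between roller1 and pocket3 below 0.006 m or (y of roller1 in the frame of board_pivot between -0.15 and -0.013 m and z of roller1 in the frame of board_pivot between 0.006 and 0.018 m and x of roller1 in the frame of board_pivot between -0.02 and 0.02 m)) and (distance between roller2 and pocket1 below 0.006 m or distance between roller2 and pocket2 below 0.006 m or distance between roller2 and pocket3 below 0.006 m or (y of roller2 in the frame of board_pivot between -0.15 and -0.013 m and z of roller2 in the frame of board_pivot between 0.006 and 0.018 m and x of roller2 in the frame of board_pivot between -0.02 and 0.02 m)) and (distance between roller3 and pocket1 below 0.006 m or distance between roller3 and pocket2 below 0.006 m or distance between roller3 and pocket3 below 0.006 m or (y of roller3 in the frame of board_pivot between -0.15 and -0.013 m and z of roller3 in the frame of board_pivot between 0.006 and 0.018 m and x of roller3 in the frame of board_pivot between -0.02 and 0.02 m)) and (distance between roller4 and pocket1 below 0.006 m or distance between roller4 and pocket2 below 0.006 m or distance between roller4 and pocket3 below 0.006 m or (y of roller4 in the frame of board_pivot between -0.15 and -0.013 m and z of roller4 in the frame of board_pivot between 0.006 and 0.018 m and x of roller4 in the frame of board_pivot between -0.02 and 0.02 m)) and (distance between stray and pocket1 below 0.006 m or distance between stray and pocket2 below 0.006 m or distance between stray and pocket3 below 0.006 m or (y of stray in the frame of board_pivot between -0.15 and -0.013 m and z of stray in the frame of board_pivot between 0.006 and 0.018 m and x of stray in the frame of board_pivot between -0.02 and 0.02 m)) and value of joint board below 0.08 rad and linear speed of each of roller1, roller2, roller3, roller4, stray below 0.03 m/s); the robot touches nothing.
It fails at once if a roller falls off the board or the cradle onto the bench (height (world z) of any of roller1, roller2, roller3, roller4, stray below 0.03 m).
It fails at once if a bystander is moved by more than 30 mm (distance of any of bolt, wrench, hammer, gear, pipe_collar, tin, screwdriver from where it was at the start of the episode above 0.03 m).
It also fails if it takes over 67 s, if anything falls off the work surface, if the arm or the gripper's body presses on something with over 40 N, if the wrist force passes 120 N, or if a joint passes its speed limit or range.

ROBOT

A 7-joint arm with a two-finger parallel gripper is mounted at the origin on the work surface. World frame = base frame: x ahead of the robot, y to its left, z up, the work surface at z = 0. Lengths are in mm, angles in rad, forces in N, time in s.
With the tool pointing down it reaches from about 400 to 875 mm from the base axis. Payload 6.5 kg.
Tool frame: the origin (TCP) lies midway between the tips of the shut fingers; the grasp point (between the pads) lies 19 mm behind it (r.grip_point_offset is the y of the grasp point in the tool frame, in mm); y points along the fingers, z is the direction in which the jaws open and shut, and the axes are right-handed (so a half turn about y gives the same grasp; the last joint's range is limited). The gripper opens to 88 mm and grips with 3 to 60 N. Pads are 18 mm wide; open, the fingers measure 123 mm over their backs; the gripper's body (75 mm by 187 mm) begins 45 mm behind the grasp point.
Start: joints at [1.127, 0.536, -0.004, 1.538, 0.003, 1.067, -0.071], TCP at [239.765, -604.155, 238.716] pointing down, gripper open.
Joint ranges: [-2.7, 2.7], [-0.37, 2.16], [-1.27, 1.26], [0.24, 2.4], [-1.31, 4.45], [0.19, 1.91], [-2.76, 2.76]. Speed limits (rad/s): [2.39, 2.39, 3.14, 3.14, 3.14, 3.14, 3.14].

INTERFACE

Orientations are given as a unit quaternion [x, y, z, w].
In Python, from station import r, eyes gives the robot as it stands.
- The arm moves only by the shell command python3 -m handwheel 'ROWS' [FORCE]. ROWS is JSON, one flat list of numbers, 7 for each row, row after row: the shift along the tool's x, y, z in mm, then the turn, a rotation vector about the tool's x, y, z in rad, then the closure in counts, from 0 (fully open) to 255 (shut). A call has exactly 5 rows; each row is the pose to reach, as a shift and turn from the pose commanded when the call began, along the tool's axes at that moment; what a row does not reach only later rows make up. A row lasts 1/12 s, in which the tool goes at most 41.7 mm and 7.16 degrees, less where a joint would pass 70% of its speed; a pose out of reach is approached as far as the arm can. A call with a gripper value outside its range is refused whole. The fingers move at their own pace and stop on an object; FORCE is the grip in N (left out, the last holds). Time passes only in rows, so rows that repeat a pose let the fingers close, or fill a call up. It gives the time, the measured TCP pose, the force and the opening at its end, in the units of the state.
- r.get_obs(): the state, without advancing time (a new reading comes with each control period).
- eyes.get_image(name): name is "scene" or "side" or "wrist"; returns a dict with "color" (420x560x3 uint8, red, green, blue), "depth" (420x560 float32, mm along the optical axis (not along the pixel's ray), 0 where there is no reading), "fx", "fy", "cx", "cy" (pixels), "dist" ([k1, k2, p1, p2, k3] as OpenCV has them; the pictures are not rectified), "R" (3x3) and "t" (3): a world point X has camera coordinates R X + t; the wrist camera has in their place "mount" (4x4, takes a point from camera to tool coordinates, whose origin is the TCP and whose axes are the tool frame's). Camera axes: x right, y down, z forward; pixel columns grow to the right and rows downward; lengths in mm; the calibration is good to about 2 mm. A picture is of the moment at which its call begins: read the wrist's pose just before it.
- r.close_job(): hands the job in, once; it reports no verdict.
The state is a dict: "time_s": time; "q": joint angles; "qvel": joint speeds; "joint_efforts": joint torques, N m; "tool_pos": TCP position; "tool_rot": TCP orientation; "contact_force": force on the tool from outside, world axes, zero at the start; "ft_torque": the same for the moment, N m; "gripper_width": opening from 0.0 (shut) to 1.0 (fully open).
Only numpy, scipy, OpenCV 4.12 (cv2) and the standard library are available. Lean on these libraries where they do the work, as an engineer would, in place of code of your own. Each camera call takes 0.05 s, during which the arm holds its last target. There are 200 camera calls.

## Working session

There is one attempt and no reset: what is moved stays moved. The work goes in short steps, Python scripts to look and compute and a shell command to move; the robot and the scene stay as the last step left them, time stands still between calls to the robot, and variables do not carry over. Pictures are saved under pics/ and viewed, about 8 in all and at most 12, crops included, and the job is handed in when it is done.

```bash
ls; mkdir -p pics
cat > h.py <<'E'
import numpy as np, cv2
from station import r, eyes
from scipy.spatial.transform import Rotation as Ro
def snap(n,f):
    im=eyes.get_image(n); cv2.imwrite('pics/'+f,im['color'][:,:,::-1]); np.savez('/tmp/'+f+'.npz',**im); return im
def pts(im):
    h,w=im['depth'].shape; u,v=np.meshgrid(np.arange(w),np.arange(h))
    K=np.array([[im['fx'],0,im['cx']],[0,im['fy'],im['cy']],[0,0,1]],float)
    n=cv2.undistortPoints(np.stack([u,v],-1).reshape(-1,1,2).astype(float),K,np.array(im['dist'],float)).reshape(h,w,2)
    d=im['depth'][...,None]; P=np.concatenate([n*d,d],-1)
    return (P-np.array(im['t']))@np.array(im['R'])  # R^T(P-t)
E
python3 - <<'E'
from h import *
o=r.get_obs();print({k:np.round(v,3).tolist() for k,v in o.items()})
a=snap('scene','s0.png');b=snap('side','d0.png')
for i in (a,b): print(i['fx'],i['cx'],i['cy'],(-np.array(i['R']).T@i['t']).round())
E
```

```text
pics
{'time_s': 0.0, 'q': [1.127, 0.537, -0.004, 1.539, 0.003, 1.067, -0.071], 'qvel': [-0.002, 0.0, 0.001, 0.001, 0.002, -0.0, 0.001], 'joint_efforts': [0.001, -57.098, 0.991, -25.16, -0.056, 0.018, 0.0], 'tool_pos': [239.495, -603.586, 237.807], 'tool_rot': [-0.133, 0.695, -0.694, 0.133], 'contact_force': [-0.328, -0.411, 0.615], 'ft_torque': [0.096, 0.015, 0.016], 'gripper_width': 0.999}
401.617399200552 278.19333211997866 213.71410433651462 [1036. -704.  719.]
472.818627076541 279.0514878408869 203.3836175673226 [ 443.  811. 1142.]
```

View pics/s0.png

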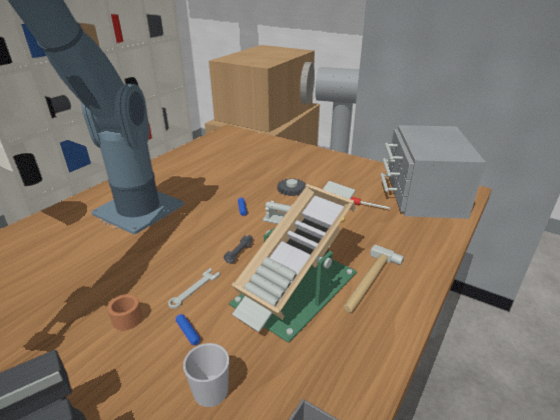

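View pics/d0.png

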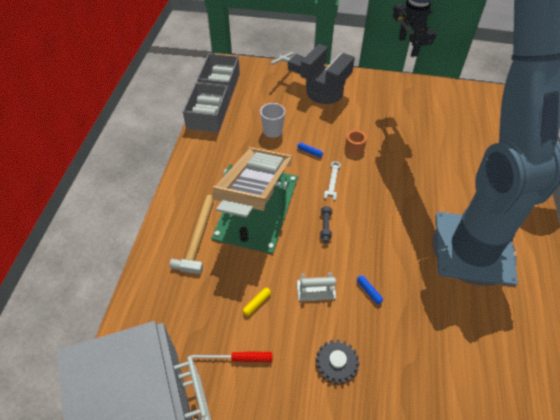

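Scene view: board with four rollers at (270,275), channel pad at (252,313), far pad raised at (338,190). Side view: cradle with the steel roller at (317,285), and the blue rollers (310,150) and (370,290) and the yellow one (257,302) don't fit. The tray at top left, (210,95), holds further grey rollers, but not on a cradle. The stray is therefore the steel roller at (317,285), which I'll confirm in an enlarged crop.

```bash
cat > m.py <<'E'
from h import *
a=dict(np.load('/tmp/s0.png.npz'));b=dict(np.load('/tmp/d0.png.npz'))
for n,i in(('scene',a),('side',b)):
    P=pts(i);c=cv2.cvtColor(i['color'],cv2.COLOR_RGB2HSV)
    g=(c[...,0]>60)&(c[...,0]<95)&(c[...,1]>110)&(abs(P[...,2]-10)<5)&(P[...,0]>300)&(P[...,0]<900)&(i['depth']>0)
    print(n,'green',g.sum(),cv2.minAreaRect(P[g][:,:2].astype(np.float32)),'z',np.median(P[g][:,2]))
P=pts(b)
W=P[262:305,292:342]
for lo,hi in((3,14),(25,48),(50,70)):
    m=(W[...,2]>lo)&(W[...,2]<hi); q=W[m]
    s=b['color'][262:305,292:342][m]
    gr=(s.max(1).astype(int)-s.min(1)<40); q=q[gr]
    print(lo,len(q),cv2.minAreaRect(q[:,:2].astype(np.float32)),q.mean(0))
np.set_printoptions(linewidth=220,suppress=True)
print(W[::2,::3,2].round().astype(int))
for v,u in((209,235),(205,225),(213,245)): print('farpad',u,v,P[v,u].round())
A=pts(a)
for v,u in((313,252),(308,245),(190,338),(186,332)): print('scene pads',u,v,A[v,u].round())
cr=[cv2.resize(b['color'][255:315,280:360],None,fx=5,fy=5,interpolation=3),cv2.resize(b['color'][145:220,205:305],None,fx=4,fy=4,interpolation=3)]
cv2.imwrite('pics/c1.png',np.hstack(cr)[:,:,::-1])
E
python3 m.py
```

```text
scene green 30 ((697.8121337890625, -38.85809326171875), (72.96822357177734, 256.8157653808594), 2.523129940032959) z 10.403598798473901
side green 1906 ((569.8226928710938, -536.94287109375), (1318.4898681640625, 277.6228942871094), 77.33321380615234) z 9.332581902550272
3 388 ((436.2292175292969, 211.21363830566406), (98.44618225097656, 60.6287841796875), 11.109429359436035) [437.69916408 222.22235913   7.03332067]
25 141 ((435.82684326171875, 209.16177368164062), (86.23017883300781, 50.36756134033203), 12.158748626708984) [438.26611751 217.81900337  40.65653782]
50 219 ((433.10992431640625, 205.2088623046875), (85.3118667602539, 39.29914855957031), 1.9771019220352173) [432.58038695 210.03795861  53.84260562]
[[   4    0   -5   -4   -5   -1    4    1   -1    1   -3   -1   -3   -3   -3    2   -1]
 [   1   -3   -5   -1    0    0    0    0    0   -3    0   -1   -1   -1   -5   -1   -7]
 [   1    2    2   -3   -1    2    0 1142    1   -1    2    2   -2   -2    1   -2   -1]
 [  -1    0   -4 1142   -1    4   -2    0   -2    1   -5   -1   -3   -2    3    1   -2]
 [  -1   -2   -2    0   -1 
[... 1103 characters left out ...]
 8   -2   -2]
 [  -2   -5    9   15   13    7    3    0    4    5    5    6    9    6    9    0   -2]
 [  -5    1    7    7    5    5    4    8    2    2    4    7    5    7    8    1   -2]
 [  -3   -1    9    6    7    1    1    3    3    0   -3   -1   -1    1   -2    0    1]
 [  -3   -1    1   -3    0   -2   -3    0   -6   -2   -4    0   -3    0    1    4    2]
 [   2   -1    1   -3    1    2   -2   -4   -5   -2   -7    1    2    2    1    4    2]]
farpad 235 209 [659. 136. 217.]
farpad 225 205 [687. 125. 212.]
farpad 245 213 [632. 146. 219.]
scene pads 252 313 [ 636. -209.   50.]
scene pads 245 308 [ 612. -204.   49.]
scene pads 338 190 [667. 130. 213.]
scene pads 332 186 [648. 134. 218.]
```

View pics/c1.png

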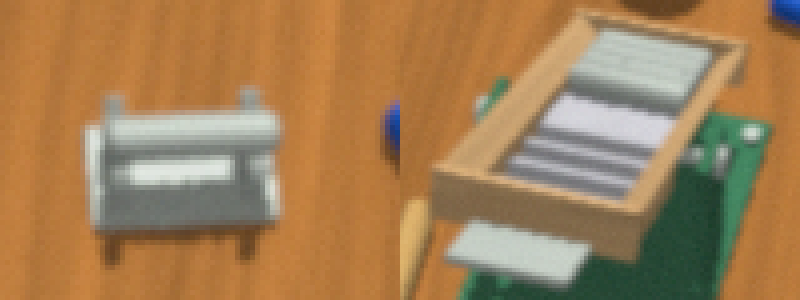

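Crop: one plain steel roller lies in the two V supports of the cradle, confirming the stray. The other four lie at the channel's lower end. Next I refine both poses.

```bash
cat > m2.py <<'E'
from h import *
a=dict(np.load('/tmp/s0.png.npz'));b=dict(np.load('/tmp/d0.png.npz'))
def box(q): 
    return np.array(cv2.boxPoints(cv2.minAreaRect(q[:,:2].astype(np.float32)))).round(1).tolist(), np.round(q.mean(0),1)
for n,i in(('scene',a),('side',b)):
    P=pts(i);c=cv2.cvtColor(i['color'],cv2.COLOR_RGB2HSV); ok=i['depth']>0
    gr=c[...,1]<60
    near=(P[...,0]>500)&(P[...,0]<820)&(P[...,1]>-260)&(P[...,1]<200)
    g=(c[...,0]>60)&(c[...,0]<95)&(c[...,1]>110)&(abs(P[...,2]-10)<8)&ok&near
    g=cv2.morphologyEx(g.astype(np.uint8),cv2.MORPH_OPEN,np.ones((2,2)))>0
    print(n,'base',g.sum(),cv2.minAreaRect(P[g][:,:2].astype(np.float32)),box(P[g]))
    for nm,m in(('far',(P[...,2]>195)&(P[...,2]<230)&(P[...,1]>90)),('chan',(abs(P[...,2]-50)<14)&(P[...,1]<-165))):
        m=cv2.morphologyEx((m&near&gr&ok).astype(np.uint8),cv2.MORPH_OPEN,np.ones((3,3)))
        k,l,s,_=cv2.connectedComponentsWithStats(m)
        if k<2: continue
        j=1+s[1:,4].argmax(); q=P[l==j]; print(n,nm,len(q),s[j],box(q))
    m=(P[...,0]>370)&(P[...,0]<500)&(P[...,1]>150)&(P[...,1]<270)&ok&gr
    q=P[m&(P[...,2]>51)&(P[...,2]<66)]; 
    if len(q)>20: v=np.linalg.svd((q-q.mean(0))[:,:2],full_matrices=0)[2][0]; print(n,'roller',len(q),np.median(q,0),v,np.degrees(np.arctan2(v[1],v[0])),box(q))
    q=P[m&(abs(P[...,2]-7)<5)]; print(n,'cbase',cv2.minAreaRect(q[:,:2].astype(np.float32)))
E
python3 m2.py
```

```text
scene base 0 ((0.0, 0.0), (0.0, 0.0), 0.0) ([[0.0, 0.0], [0.0, 0.0], [0.0, 0.0], [0.0, 0.0]], array([nan, nan, nan]))
scene far 297 [324 181  31  17 297] ([[625.0999755859375, 120.30000305175781], [706.7000122070312, 113.80000305175781], [709.2000122070312, 145.6999969482422], [627.5999755859375, 152.10000610351562]], array([668.6, 132.8, 214.9]))
scene chan 746 [233 297  39  34 746] ([[589.7000122070312, -226.5], [670.9000244140625, -235.3000030517578], [675.9000244140625, -188.89999389648438], [594.7999877929688, -180.1999969482422]], array([ 635.3, -208.1,   49.6]))
scene roller 95 [433.74930819 202.9997161   55.34988255] [0.97544251 0.22025421] 12.72396449333202 ([[392.79998779296875, 187.1999969482422], [473.79998779296875, 186.39999389648438], [474.1000061035156, 216.6999969482422], [393.1000061035156, 217.5]], array([435.1, 202.2,  55.1]))
scene cbase ((417.81640625, 201.94972229003906), (63.44254684448242, 62.527156829833984), 14.678949356079102)
side base 1827 ((606.744873046875, 328.28009033203125), (224.5272674560547, 994.6649780273438), 5.9969801902771) ([[443.10000610351
[... 242 characters left out ...]
, [701.0, 97.0], [704.9000244140625, 148.89999389648438], [624.0, 154.89999389648438]], array([661.3, 129.4, 211.4]))
side roller 194 [434.2925871  210.10804124  53.82749646] [0.97514038 0.221588  ] 12.80232102095233 ([[389.79998779296875, 223.39999389648438], [391.20001220703125, 184.10000610351562], [476.1000061035156, 187.0], [474.70001220703125, 226.3000030517578]], array([433.3, 209.8,  54.3]))
side cbase ((436.13037109375, 211.19422912597656), (98.64766693115234, 60.6287841796875), 11.109429359436035)m2.py:4: RuntimeWarning: Mean of empty slice.
  return np.array(cv2.boxPoints(cv2.minAreaRect(q[:,:2].astype(np.float32)))).round(1).tolist(), np.round(q.mean(0),1)
  ret = um.true_divide(
```

```bash
cat > go.py <<'E'
# go.py x y z jawdeg [tilt lean_az]: shift/turn in tool axes to the TCP target; tool tilted by 'tilt' rad with body leaning towards azimuth lean_az(deg)
from h import *
import sys
def target(jaw,tilt=0,az=0):
    a=np.radians(jaw); z=np.array([np.cos(a),np.sin(a),0]); y=np.array([0,0,-1.])
    R=np.stack([np.cross(y,z),y,z],1); b=np.radians(az)
    return Ro.from_rotvec(tilt*np.array([-np.sin(b),np.cos(b),0]))*Ro.from_matrix(R)
if __name__=='__main__':
    v=list(map(float,sys.argv[1:])); o=r.get_obs(); C=Ro.from_quat(o['tool_rot'])
    T=min((target(v[3]+k,*v[4:]) for k in(0,180)),key=lambda T:(C.inv()*T).magnitude())
    Z=C.as_matrix()[:,2]; print('t',round(o['time_s'],2),'tcp',np.round(o['tool_pos'],1),'jaw',np.degrees(np.arctan2(Z[1],Z[0])).round(1),'F',np.round(o['contact_force'],1),'w',round(o['gripper_width'],3),'q',np.round(o['q'],2))
    print('shift',C.inv().apply(np.array(v[:3])-o['tool_pos']).round(1),'turn',(C.inv()*T).as_rotvec().round(3))
E
python3 go.py 480 -200 260 102
```

```text
t 0.1 tcp [ 239.5 -603.7  237.9] jaw -68.4 F [ 0.6 -0.   0.8] w 1.001 q [ 1.13  0.54 -0.    1.54  0.    1.07 -0.07]
shift [-372.4  -21.7 -286.5] turn [0.002 0.168 0.   ]
```

```bash
python3 -m handwheel '[-30,-2,-23,0,0,0,0,-60,-4,-46,0,0,0,0,-90,-6,-69,0,0,0,0,-120,-7,-92,0,0,0,0,-150,-8,-115,0,0,0,0]'; python3 -m handwheel '[-30,-2,-23,0,0,0,0,-60,-4,-46,0,0,0,0,-90,-6,-69,0,0,0,0,-120,-7,-92,0,0,0,0,-150,-8,-115,0,0,0,0]'; python3 -m handwheel '[-30,-2,-23,0,0,0,0,-60,-4,-46,0,0,0,0,-72,-6,-57,0,0,0,0,-72,-6,-57,0,0,0,0,-72,-6,-57,0,0,0,0]'; python3 go.py 435 130 260 102
```

```text
time_s: 0.52
tool_pos: [337.2, -440.1, 246.5]
tool_rot: [-0.133, 0.695, -0.694, 0.133]
contact_force: [0.9, -0.0, 0.1]
gripper_width: 1.002
time_s: 0.93
tool_pos: [434.2, -277.9, 254.7]
tool_rot: [-0.133, 0.695, -0.695, 0.133]
contact_force: [0.4, -0.0, -0.5]
gripper_width: 0.997
time_s: 1.35
tool_pos: [479.6, -199.6, 260.4]
tool_rot: [-0.134, 0.694, -0.694, 0.133]
contact_force: [-0.2, -0.6, 0.3]
gripper_width: 0.998
t 1.35 tcp [ 479.6 -199.6  260.4] jaw -68.2 F [-0.2 -0.6  0.3] w 0.998 q [ 0.47  0.3  -0.19  1.85  0.07  1.   -0.95]
shift [ -80.8    0.5 -322.7] turn [0.    0.171 0.001]
```

```bash
python3 -m handwheel '[-8,0,-33,0,0.03,0,0,-16,0,-66,0,0.06,0,0,-24,0,-99,0,0.1,0,0,-32,0,-132,0,0.14,0,0,-40,0,-165,0,0.171,0,0]'; python3 go.py 435 130 260 102
```

```text
time_s: 1.77
tool_pos: [455.0, -33.0, 260.5]
tool_rot: [0.071, -0.703, 0.704, -0.071]
contact_force: [1.6, 0.5, -0.7]
gripper_width: 0.997
t 1.77 tcp [455.  -33.  260.5] jaw -78.5 F [ 1.6  0.5 -0.7] w 0.997 q [ 0.22  0.19 -0.28  1.99  0.06  0.97 -1.46]
shift [ -12.9    0.3 -163.7] turn [-0.001 -0.009  0.001]
```

```bash
python3 -m handwheel '[-5,0,-40,0,0,0,0,-8,0,-80,0,0,0,0,-12,0,-120,0,0,0,0,-20,0,-160,0,0,0,0,-22,0,-190,0,0,0,0]';python3 -m handwheel '[0,0,0,0,0,0,0,0,0,0,0,0,0,0,0,0,0,0,0,0,0,0,0,0,0,0,0,0,0,0,0,0,0,0,0]' >/dev/null
cat > w.py <<'E'
from h import *
import sys
o=r.get_obs(); im=eyes.get_image('wrist'); f=sys.argv[1]
cv2.imwrite('pics/'+f,im['color'][:,:,::-1])
T=Ro.from_quat(o['tool_rot']).as_matrix(); M=np.array(im['mount']); Rcw=T@M[:3,:3]; p=T@M[:3,3]+o['tool_pos']
im['R']=Rcw.T; im['t']=-Rcw.T@p; np.savez('/tmp/'+f+'.npz',**im)
print('cam',p.round(),'axis',Rcw[:,2].round(2),'tcp',np.round(o['tool_pos'],1))
E
python3 w.py w1.png
python3 - <<'E'
from h import *
i=dict(np.load('/tmp/w1.png.npz'));P=pts(i);ok=i['depth']>0;c=cv2.cvtColor(i['color'],cv2.COLOR_RGB2HSV)
m=ok&(abs(P[...,0]-435)<70)&(abs(P[...,1]-208)<60)&(P[...,2]>53)&(P[...,2]<64)
m=cv2.morphologyEx(m.astype(np.uint8),cv2.MORPH_OPEN,np.ones((5,5)))>0
q=P[m];print(len(q),cv2.minAreaRect(q[:,:2].astype(np.float32)),q.mean(0),np.percentile(q[:,2],[50,90]))
E
```

```text
time_s: 2.18
tool_pos: [438.7, 159.6, 260.8]
tool_rot: [-0.072, 0.703, -0.703, 0.073]
contact_force: [0.6, -0.3, -0.1]
gripper_width: 1.001
cam [503. 170. 407.] axis [-0.25 -0.05 -0.97] tcp [438.9 156.4 260.5]
1247 ((434.2374572753906, 206.9280548095703), (87.14247131347656, 16.573400497436523), 12.307812690734863) [435.34221469 206.76162954  55.76193077] [55.81971443 57.14324902]
```

View pics/w1.png

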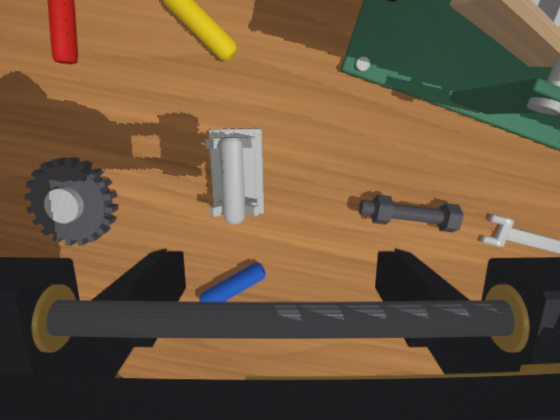

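Wrist view: the stray sits at (232,180) in the cradle. Centre is (434.4,206.9), axis 12.3°.

```bash
python3 go.py 434.4 206.9 110 102.3
```

```text
t 2.65 tcp [438.9 156.7 260.6] jaw -78.3 F [ 1.1 -0.7 -0.3] w 1.0 q [-0.08  0.22 -0.41  1.96  0.11  0.98 -1.91]
shift [ -5.8 150.6 -50.1] turn [-0.001 -0.011  0.   ]
```

```bash
python3 -m handwheel '[-2,20,-25,0,-0.01,0,0,-4,50,-50,0,-0.01,0,0,-6,90,-50,0,-0.01,0,0,-6,125,-50,0,-0.01,0,0,-6,150,-50,0,-0.01,0,0]';python3 -m handwheel '[0,0,0,0,0,0,60,0,0,0,0,0,0,60,0,0,0,0,0,0,60,0,0,0,0,0,0,60,0,0,0,0,0,0,60]' >/dev/null;python3 go.py 434.4 206.9 35 102.3
```

```text
time_s: 3.07
tool_pos: [433.2, 207.5, 108.1]
tool_rot: [0.077, -0.703, 0.703, -0.076]
contact_force: [-0.3, -0.2, 0.1]
gripper_width: 1.001
t 3.48 tcp [435.4 208.9 112.4] jaw -77.6 F [-0.2  0.5  0.5] w 0.767 q [-0.23  0.48 -0.38  2.05  0.28  0.66 -2.15]
shift [ 1.6 77.4  1.8] turn [ 0.001  0.002 -0.003]
```

```bash
python3 -m handwheel '[1,20,1,0,0,0,60,1,40,1,0,0,0,60,1,60,1,0,0,0,60,1,77,1,0,0,0,60,1,77,1,0,0,0,60]';python3 -m handwheel '[0,0,0,0,0,0,100,0,0,0,0,0,0,140,0,0,0,0,0,0,180,0,0,0,0,0,0,220,0,0,0,0,0,0,255]' 25;python3 -m handwheel '[0,0,0,0,0,0,255,0,0,0,0,0,0,255,0,0,0,0,0,0,255,0,0,0,0,0,0,255,0,0,0,0,0,0,255]' 25; python3 go.py 434.4 206.9 120 102.3
```

```text
time_s: 3.9
tool_pos: [432.4, 206.7, 32.3]
tool_rot: [0.077, -0.703, 0.703, -0.076]
contact_force: [-0.6, -0.2, -0.3]
gripper_width: 0.767
time_s: 4.32
tool_pos: [433.9, 207.6, 34.5]
tool_rot: [-0.076, 0.703, -0.703, 0.077]
contact_force: [-0.3, 0.0, 0.0]
gripper_width: 0.407
time_s: 4.73
tool_pos: [433.6, 206.9, 34.0]
tool_rot: [0.076, -0.703, 0.703, -0.077]
contact_force: [-0.4, -2.7, 6.0]
gripper_width: 0.261
t 4.73 tcp [433.6 206.9  34. ] jaw -77.6 F [-0.4 -2.7  6. ] w 0.261 q [-0.3   0.62 -0.3   2.08  0.37  0.49 -2.23]
shift [ -0.8 -86.    0.2] turn [-0.001  0.002 -0.   ]
```

```bash
python3 -m handwheel '[0,-30,0,0,0,0,255,0,-70,0,0,0,0,255,0,-110,0,0,0,0,255,0,-150,0,0,0,0,255,0,-190,0,0,0,0,255]';python3 -m handwheel '[0,-40,0,0,0,0,255,0,-80,0,0,0,0,255,0,-80,0,0,0,0,255,0,-80,0,0,0,0,255,0,-80,0,0,0,0,255]'; python3 go.py 450 30 310 84.9;python3 go.py 560 -90 310 84.9
```

```text
time_s: 5.15
tool_pos: [432.4, 207.5, 225.2]
tool_rot: [-0.077, 0.703, -0.703, 0.076]
contact_force: [0.8, 0.1, -2.0]
gripper_width: 0.263
time_s: 5.57
tool_pos: [432.6, 207.1, 302.6]
tool_rot: [0.077, -0.703, 0.703, -0.076]
contact_force: [-0.6, -0.1, -0.7]
gripper_width: 0.261
t 5.57 tcp [432.6 207.1 302.6] jaw -77.6 F [-0.6 -0.1 -0.7] w 0.261 q [-0.13  0.21 -0.47  1.88  0.1   1.08 -1.99]
shift [ 21.1  -7.3 176.7] turn [-0.001  0.306  0.002]
t 5.57 tcp [432.6 207.1 302.6] jaw -77.6 F [-0.6 -0.1 -0.7] w 0.261 q [-0.13  0.21 -0.47  1.88  0.1   1.08 -1.99]
shift [-60.5  -7.4 317.5] turn [-0.001  0.306  0.002]
```

```bash
python3 -m handwheel '[4,-2,35,0,0.06,0,255,8,-4,70,0,0.12,0,255,12,-6,105,0,0.18,0,255,16,-7,140,0,0.24,0,255,21,-7,176,0,0.306,0,255]'; python3 go.py 560 -90 310 84.9
```

```text
time_s: 5.98
tool_pos: [449.4, 29.5, 308.6]
tool_rot: [-0.031, -0.706, 0.706, 0.034]
contact_force: [0.8, 0.5, -1.6]
gripper_width: 0.263
t 5.98 tcp [449.4  29.5 308.6] jaw -95.2 F [ 0.8  0.5 -1.6] w 0.263 q [ 0.11  0.13 -0.3   1.94  0.04  1.08 -1.87]
shift [-121.    -1.8  108.9] turn [-0.    -0.002  0.004]
```

```bash
python3 -m handwheel '[-28,0,25,0,0,0,255,-56,-1,50,0,0,0,255,-84,-2,75,0,0,0,255,-110,-2,98,0,0,0,255,-121,-2,109,0,0,0,255]';python3 -m handwheel '[0,0,0,0,0,0,255,0,0,0,0,0,0,255,0,0,0,0,0,0,255,0,0,0,0,0,0,255,0,0,0,0,0,0,255]' >/dev/null
python3 w.py w2.png
cat > bd.py <<'E'
from h import *
import sys
i=dict(np.load('/tmp/'+sys.argv[1]+'.npz'));P=pts(i);ok=i['depth']>0;c=cv2.cvtColor(i['color'],cv2.COLOR_RGB2HSV).astype(int)
# nominal board frame
o=np.array([647.6,-40.8,130]); d=np.array([.089,.996,0]); X=np.array([.996,-.089,0]); th=.45
Y=d*np.cos(th)+np.array([0,0,np.sin(th)]); Z=np.cross(X,Y); L=(P-o)@np.stack([X,Y,Z],1)
m=ok&(abs(L[...,0])<80)&(abs(L[...,1])<240)&(abs(L[...,2])<45)
fl=m&(abs(L[...,0])<40)&(L[...,1]>-50)&(L[...,1]<-8)&(abs(L[...,2])<8)
print('floor z',np.median(L[fl][:,2]),fl.sum())
rt=m&(abs(L[...,0])<35)&(L[...,2]>14)&(L[...,1]<-40)&(L[...,1]>-150)
print('roller tops y',np.percentile(L[rt][:,1],[1,50,99]).round(1),'z max',np.percentile(L[rt][:,2],95).round(1))
wd=m&(c[...,0]>8)&(c[...,0]<25)&(c[...,1]>60)&(L[...,2]>22)
for lo,hi in((-140,-100),(-100,-60),(-60,-20),(-20,20),(20,60),(60,100),(100,140)):
    s=L[wd&(L[...,1]>lo)&(L[...,1]<hi)][:,0]
    if len(s)>40: print(lo,'wall outer x',np.percentile(s,[3,97]).round(1),'inner rim', np.round([s[s<0].max() if (s<0).any() else np.nan,s[s>0].min() if (s>0).any() else np.nan],1))
for s in(-1,1):
    p=m&(c[...,1]<60)&(s*L[...,1]>165)&(abs(L[...,2])<10)
    if p.sum()>50: print('pad',s,p.sum(),np.percentile(L[p],[1,50,99],axis=0).round(1).tolist())
E
python3 bd.py w2.png
```

```text
time_s: 6.4
tool_pos: [562.3, -92.5, 309.4]
tool_rot: [-0.032, -0.706, 0.707, 0.034]
contact_force: [-0.1, 0.6, -1.0]
gripper_width: 0.265
cam [626. -92. 459.] axis [-0.25  0.02 -0.97] tcp [560.8 -87.  312.5]
floor z 0.8089736163913883 3623
roller tops y [-147.1  -96.1  -58.5] z max 24.9
-140 wall outer x [-67.8  65.9] inner rim [-55.4  52.4]
-100 wall outer x [-67.1  66.3] inner rim [-55.   52.1]
-60 wall outer x [-62.2  67.1] inner rim [-54.9  53.1]
-20 wall outer x [-66.6  67.2] inner rim [-53.9  53. ]
20 wall outer x [-66.6  67.7] inner rim [-53.7  53.8]
60 wall outer x [-66.1  67.5] inner rim [-53.3  53.9]
100 wall outer x [-65.7  64.3] inner rim [-51.7  53.4]
pad -1 1029 [[-40.2, -210.3, -0.9], [-0.0, -198.8, 0.8], [36.9, -187.7, 2.4]]
pad 1 443 [[-37.7, 166.7, -1.4], [-21.4, 169.3, 0.6], [11.1, 174.2, 2.5]]
```

View pics/w2.png

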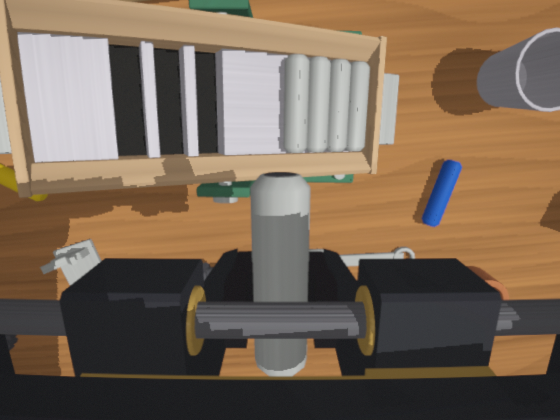

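Wrist view: the roller is held straight at (280,270), the four rollers are at x=285–370, y=100, and the nominal board frame agrees within about 1 mm. Next is the tilted approach.

```bash
python3 go.py 640.6 -119.5 236 84.9 0.45 -95.1
```

```text
t 6.87 tcp [561.  -87.3 312.7] jaw -95.0 F [-1.  -0.2 -0.4] w 0.266 q [ 0.24  0.33 -0.21  1.67  0.07  1.15 -1.65]
shift [-82.2  76.7  25.1] turn [-0.45   0.001  0.001]
```

```bash
python3 -m handwheel '[-20,0,6,-0.09,0,0,255,-40,0,12,-0.18,0,0,255,-60,15,18,-0.27,0,0,255,-75,35,25,-0.36,0,0,255,-82,50,25,-0.45,0,0,255]';python3 -m handwheel '[0,0,0,0,0,0,255,0,0,0,0,0,0,255,0,0,0,0,0,0,255,0,0,0,0,0,0,255,0,0,0,0,0,0,255]'; python3 go.py 642.5 -97.9 191.2 84.9 0.45 -95.1
```

```text
time_s: 7.28
tool_pos: [642.4, -122.5, 262.1]
tool_rot: [0.039, 0.847, -0.53, -0.023]
contact_force: [-0.2, 0.2, -3.2]
gripper_width: 0.264
time_s: 7.7
tool_pos: [641.6, -118.5, 265.0]
tool_rot: [0.037, 0.846, -0.532, -0.022]
contact_force: [0.1, -0.6, -2.3]
gripper_width: 0.264
t 7.7 tcp [ 641.6 -118.5  265. ] jaw -94.8 F [ 0.1 -0.6 -2.3] w 0.264 q [ 0.51  0.61 -0.28  1.44 -0.3   1.2  -1.26]
shift [ 1.1 75.4 13.4] turn [-0.001  0.004 -0.002]
```

```bash
python3 -m handwheel '[1,15,8,0,0,0,255,1,30,13,0,0,0,255,1,45,13,0,0,0,255,1,60,13,0,0,0,255,1,75,13,0,0,0,255]';python3 -m handwheel '[0,0,0,0,0,0,255,0,0,0,0,0,0,255,0,0,0,0,0,0,255,0,0,0,0,0,0,255,0,0,0,0,0,0,255]'; python3 go.py 645.4 -64.9 122.7 84.9 0.45 -95.1
```

```text
time_s: 8.12
tool_pos: [642.3, -98.3, 190.4]
tool_rot: [0.038, 0.846, -0.532, -0.022]
contact_force: [-0.2, 0.6, -0.9]
gripper_width: 0.266
time_s: 8.53
tool_pos: [642.4, -100.2, 190.7]
tool_rot: [0.038, 0.846, -0.531, -0.023]
contact_force: [0.0, -0.6, -2.1]
gripper_width: 0.261
t 8.53 tcp [ 642.4 -100.2  190.7] jaw -95.1 F [ 0.  -0.6 -2.1] w 0.261 q [ 0.49  0.68 -0.29  1.52 -0.3   1.06 -1.24]
shift [ 0.3 76.6 -2.4] turn [-0.001  0.    -0.002]
```

```bash
python3 -m handwheel '[0,20,-1,0,0,0,255,0,40,-2,0,0,0,255,0,55,-2,0,0,0,255,0,66,-2,0,0,0,255,0,74,-2,0,0,0,255]';python3 -m handwheel '[0,0,0,0,0,0,255,0,0,0,0,0,0,255,0,0,0,0,0,0,255,0,0,0,0,0,0,255,0,0,0,0,0,0,255]'; python3 go.py 645.4 -64.9 122.7 84.9 0.45 -95.1
```

```text
time_s: 8.95
tool_pos: [644.7, -65.5, 123.1]
tool_rot: [0.038, 0.846, -0.531, -0.024]
contact_force: [0.7, 0.1, -1.1]
gripper_width: 0.263
time_s: 9.37
tool_pos: [645.3, -66.4, 124.5]
tool_rot: [0.038, 0.846, -0.531, -0.023]
contact_force: [0.9, -0.1, -1.1]
gripper_width: 0.26
t 9.37 tcp [645.3 -66.4 124.5] jaw -95.1 F [ 0.9 -0.1 -1.1] w 0.26 q [ 0.45  0.75 -0.3   1.57 -0.31  0.92 -1.24]
shift [ 0.1  2.3 -0.6] turn [-0.001 -0.    -0.002]
```

```bash
python3 -m handwheel '[0,1,0,0,0,0,185,0,2,0,0,0,0,175,0,2,0,0,0,0,168,0,2,0,0,0,0,160,0,2,0,0,0,0,160]';python3 -m handwheel '[0,0,0,0,0,0,160,0,0,0,0,0,0,160,0,-6,0,0,0,0,160,0,-14,0,0,0,0,160,0,-30,0,0,0,0,160]';python3 -m handwheel '[0,-30,0,0,0,0,160,0,-60,0,0,0,0,160,0,-90,0,0,0,0,160,0,-120,0,0,0,0,160,0,-130,0,0,0,0,160]'
python3 w.py w3.png; python3 bd.py w3.png
```

```text
time_s: 9.78
tool_pos: [644.9, -64.9, 122.0]
tool_rot: [0.038, 0.846, -0.531, -0.024]
contact_force: [0.0, -0.4, -0.6]
gripper_width: 0.369
time_s: 10.2
tool_pos: [642.9, -77.2, 148.7]
tool_rot: [0.037, 0.847, -0.531, -0.024]
contact_force: [0.8, -0.2, 0.6]
gripper_width: 0.371
time_s: 10.62
tool_pos: [640.4, -137.6, 271.2]
tool_rot: [0.041, 0.845, -0.532, -0.022]
contact_force: [0.7, -1.3, -0.1]
gripper_width: 0.374
cam [ 698. -206.  404.] axis [-0.21  0.44 -0.87] tcp [ 640.4 -137.6  271.2]
floor z 0.7353530441434568 2368
roller tops y [-148.1  -94.1  -41. ] z max 25.1
-140 wall outer x [-64.3  66.2] inner rim [-55.6  53. ]
-100 wall outer x [54.2 67.4] inner rim [-54.   53.5]
-60 wall outer x [-66.9  67.3] inner rim [-52.8  53.5]
-20 wall outer x [-65.5  68. ] inner rim [-54.7  54.3]
20 wall outer x [-62.7  68.2] inner rim [-53.6  55.2]
60 wall outer x [-55.9  68.6] inner rim [-53.9  54.9]
100 wall outer x [56.7 68.9] inner rim [ nan 55.1]
pad -1 2905 [[-40.3, -210.6, -1.2], [0.7, -193.1, 0.7], [38.0, -176.1, 2.3]]
pad 1 2434 [[-36.0, 179.3, -1.2], [4.8, 194.1, 0.6], [41.6, 209.4, 2.2]]
```

View pics/w3.png

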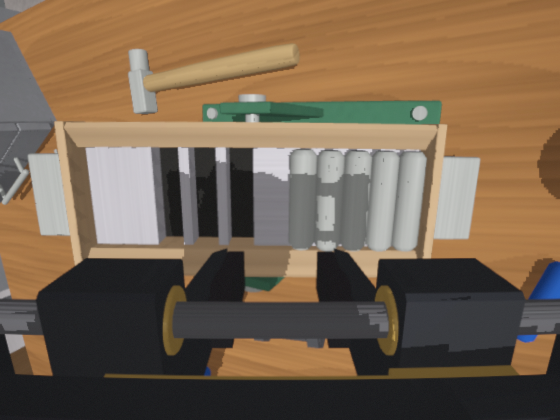

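Wrist view: five rollers lie side by side in the channel, x=290–425 at y≈200, and all pockets are empty. Step 1 is met. Next I turn the hand and go to the far pad.

```bash
python3 -m handwheel '[0,-15,0,0.09,0,0,200,0,-30,0,0.18,0,0,255,0,-45,0,0.27,0,0,255,0,-55,0,0.36,0,0,255,0,-60,0,0.45,0,0,255]';python3 -m handwheel '[0,0,-10,0,-0.12,0,255,0,0,-20,0,-0.24,0,255,0,0,-30,0,-0.36,0,255,0,0,-40,0,-0.48,0,255,0,0,-50,0,-0.6,0,255]'; python3 go.py 666 136.5 290 -5.1
```

```text
time_s: 11.08
tool_pos: [636.8, -160.5, 321.2]
tool_rot: [-0.032, -0.705, 0.708, 0.031]
contact_force: [0.2, 0.7, 0.3]
gripper_width: 0.021
time_s: 11.5
tool_pos: [640.3, -108.9, 318.8]
tool_rot: [-0.182, 0.684, -0.683, 0.181]
contact_force: [-0.1, 0.1, 0.3]
gripper_width: 0.001
t 11.5 tcp [ 640.3 -108.9  318.8] jaw -60.3 F [-0.1  0.1  0.3] w 0.001 q [ 0.29  0.49 -0.27  1.43  0.13  1.24 -1.05]
shift [-143.9   28.9 -200.4] turn [ 0.002 -0.963  0.   ]
```

```bash
python3 -m handwheel '[-14,0,-20,0,-0.12,0,255,-28,0,-40,0,-0.24,0,255,-42,0,-60,0,-0.36,0,255,-56,0,-80,0,-0.48,0,255,-72,0,-100,0,-0.6,0,255]'; python3 go.py 666 136.5 290 -5.1
```

```text
time_s: 11.92
tool_pos: [653.9, 13.8, 318.9]
tool_rot: [-0.375, 0.6, -0.599, 0.374]
contact_force: [0.5, 0.3, 0.2]
gripper_width: 0.005
t 11.92 tcp [653.9  13.8 318.9] jaw -26.0 F [0.5 0.3 0.2] w 0.005 q [ 0.19  0.51 -0.42  1.41  0.21  1.26 -0.7 ]
shift [-115.6   28.9  -42.8] turn [ 0.002 -0.364  0.   ]
```

```bash
python3 -m handwheel '[-28,0,-11,0,-0.1,0,255,-56,0,-22,0,-0.2,0,255,-84,0,-33,0,-0.3,0,255,-110,10,-42,0,-0.364,0,255,-115,29,-43,0,-0.364,0,255]';python3 -m handwheel '[0,0,0,0,0,0,255,0,0,0,0,0,0,255,0,0,0,0,0,0,255,0,0,0,0,0,0,255,0,0,0,0,0,0,255]' >/dev/null; python3 go.py 666 136.5 222 -5.1
```

```text
time_s: 12.33
tool_pos: [666.6, 142.6, 291.8]
tool_rot: [-0.477, 0.522, -0.519, 0.48]
contact_force: [0.7, 1.0, -0.6]
gripper_width: 0.001
t 12.75 tcp [667.8 132.9 292. ] jaw -5.6 F [ 0.2 -0.1 -0.1] w 0.004 q [ 0.05  0.6  -0.5   1.37  0.29  1.25 -0.57]
shift [-3.4 70.  -2.3] turn [-0.001 -0.009  0.   ]
```

```bash
python3 -m handwheel '[-3,20,-1,0,0,0,255,-3,40,-2,0,0,0,255,-3,60,-2,0,0,0,255,-3,68,-2,0,0,0,255,-3,72,-2,0,0,0,255]';python3 -m handwheel '[0,4,0,0,0,0,255,0,8,0,0,0,0,255,0,12,0,0,0,0,255,0,16,0,0,0,0,255,0,20,0,0,0,0,255]';python3 -m handwheel '[0,5,0,0,0,0,255,0,10,0,0,0,0,255,0,15,0,0,0,0,255,0,20,0,0,0,0,255,0,25,0,0,0,0,255]'
```

```text
time_s: 13.17
tool_pos: [665.0, 136.9, 219.0]
tool_rot: [-0.476, 0.524, -0.523, 0.475]
contact_force: [-4.6, 0.1, 8.1]
gripper_width: 0.006
time_s: 13.58
tool_pos: [667.4, 139.2, 202.5]
tool_rot: [0.473, -0.523, 0.524, -0.478]
contact_force: [-2.0, 2.9, 8.8]
gripper_width: 0.001
time_s: 14.0
tool_pos: [668.1, 140.0, 177.9]
tool_rot: [0.473, -0.523, 0.524, -0.478]
contact_force: [-0.9, 4.4, 8.8]
gripper_width: 0.008
```

```bash
python3 -m handwheel '[0,8,0,0,0,0,255,0,16,0,0,0,0,255,0,24,0,0,0,0,255,0,31,0,0,0,0,255,0,38,0,0,0,0,255]'; for i in 1 2 3; do python3 -m handwheel '[0,2,0,0,0,0,255,0,4,0,0,0,0,255,0,6,0,0,0,0,255,0,8,0,0,0,0,255,0,10,0,0,0,0,255]' | egrep 'pos|force'; done
python3 - <<'E'
from h import *
snap('scene','s1.png'); im=snap('side','d1.png'); s=cv2.imread('pics/s1.png')[160:360,200:390]; d=cv2.imread('pics/d1.png')[120:270,190:320]
cv2.imwrite('pics/c2.png',np.hstack([cv2.resize(s,(380,400)),cv2.resize(d,(400,400))]))
E
```

```text
time_s: 14.42
tool_pos: [668.4, 141.1, 139.9]
tool_rot: [0.472, -0.523, 0.523, -0.479]
contact_force: [1.1, 5.6, 9.4]
gripper_width: 0.007
tool_pos: [668.1, 140.9, 129.9]
contact_force: [-0.0, 5.0, 8.3]
tool_pos: [668.1, 140.6, 119.8]
contact_force: [-0.5, 4.5, 9.1]
tool_pos: [668.0, 139.6, 109.5]
contact_force: [-0.9, 2.0, 7.7]
```

View pics/c2.png

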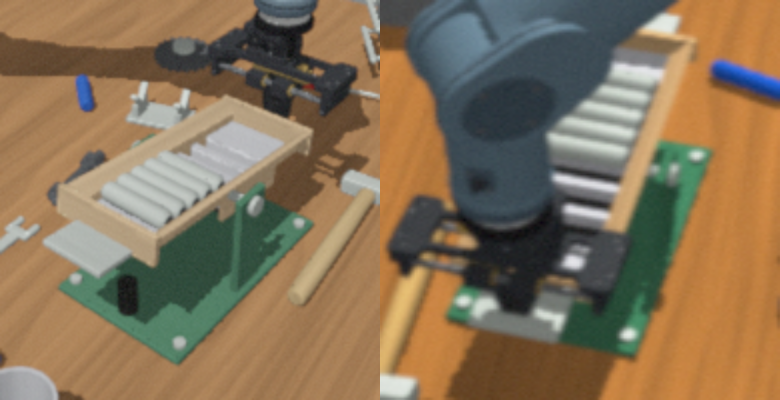

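Scene crop: the board is just past level with the rollers rolling towards the pockets, the leading one near pocket 1 at (195,170). I continue slowly.

```bash
for i in 1 2 3 4 5 6; do python3 -m handwheel '[0,2,0,0,0,0,255,0,4,0,0,0,0,255,0,6,0,0,0,0,255,0,8,0,0,0,0,255,0,10,0,0,0,0,255]' | egrep 'pos|force'; done
```

```text
tool_pos: [667.8, 138.0, 98.4]
contact_force: [1.7, -0.2, 5.4]
tool_pos: [665.4, 136.7, 85.6]
contact_force: [1.3, -1.7, 4.5]
tool_pos: [665.1, 137.4, 75.6]
contact_force: [0.1, -0.7, 2.9]
tool_pos: [665.6, 137.4, 65.9]
contact_force: [-0.1, 0.2, 3.4]
tool_pos: [665.6, 137.4, 55.9]
contact_force: [0.8, 0.8, 2.7]
tool_pos: [665.7, 137.4, 47.0]
contact_force: [-6.4, -3.5, 26.5]
```

At the stop. Back off and look.

```bash
python3 -m handwheel '[0,-10,0,0,0,0,255,0,-40,0,0,0,0,255,0,-80,0,0,0,0,255,0,-120,0,0,0,0,255,0,-160,0,0,0,0,255]'; python3 -m handwheel '[0,-40,0,0,0,0,255,0,-80,0,0,0,0,255,0,-120,0,0,0,0,255,0,-150,0,0,0,0,255,0,-160,0,0,0,0,255]'
python3 - <<'E'
from h import *
a=snap('scene','s2.png'); im=snap('side','d2.png'); s=cv2.imread('pics/s2.png')[160:360,200:390]; d=cv2.imread('pics/d2.png')[120:270,190:320]
cv2.imwrite('pics/c3.png',np.hstack([cv2.resize(s,(380,400)),cv2.resize(d,(400,400))]))
P=pts(a);o=np.array([647.6,-40.8,130]); d=np.array([.089,.996,0]); X=np.array([.996,-.089,0])
Y=d*np.cos(.45)-np.array([0,0,np.sin(.45)]); Z=np.cross(X,Y); L=(P-o)@np.stack([X,Y,Z],1)
m=(a['depth']>0)&(abs(L[...,0])<30)&(abs(L[...,2])<40)
for y in range(-150,155,10):
    s=L[m&(abs(L[...,1]-y)<5)][:,2]
    print(y,np.percentile(s,[20,50,85]).round() if len(s)>5 else 0,end=' ')
E
```

```text
time_s: 18.68
tool_pos: [664.7, 137.3, 207.1]
tool_rot: [-0.476, 0.524, -0.523, 0.475]
contact_force: [1.0, -0.1, -0.2]
gripper_width: 0.005
time_s: 19.1
tool_pos: [666.9, 138.2, 371.8]
tool_rot: [0.473, -0.522, 0.524, -0.478]
contact_force: [0.6, 1.0, 0.4]
gripper_width: 0.008
-150 0 -140 0 -130 0 -120 0 -110 0 -100 0 -90 0 -80 0 -70 [0. 0. 1.] -60 [-0.  0.  1.] -50 [0. 0. 1.] -40 [-0.  0.  1.] -30 [0. 0. 1.] -20 [0. 1. 1.] -10 [-1.  0.  1.] 0 [-1.  0.  1.] 10 [-0.  0.  1.] 20 [-1. -1.  1.] 30 [-1.  0.  0.] 40 [-1. -0.  1.] 50 [0. 0. 1.] 60 [-1. -0.  1.] 70 [-1. -0.  0.] 80 [-0.  1.  1.] 90 [-1. -0.  0.] 100 [ 1. 11. 17.] 110 [ 5. 15. 22.] 120 [23. 24. 24.] 130 [21. 22. 23.] 140 [22. 23. 24.] 150 [24. 26. 29.]
```

View pics/c3.png

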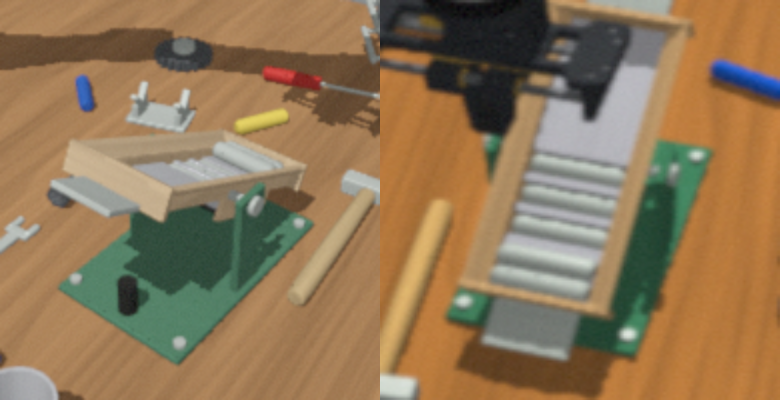

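Side crop: one roller in each pocket (580,165), (570,200), (560,235), and two in the run-out at (548,262) and (542,285). Next is the channel pad.

```bash
python3 -m handwheel '[35,5,0,0,0,0,255,70,10,0,0,0,0,255,105,20,0,0,0,0,255,140,30,0,0,0,0,255,180,40,0,0,0,0,255]'; python3 -m handwheel '[35,0,0,0,0,0,255,70,5,0,0,0,0,255,105,10,0,0,0,0,255,130,20,0,0,0,0,255,160,30,0,0,0,0,255]';python3 go.py 630.3 -218 225 -5.1
```

```text
time_s: 19.62
tool_pos: [646.6, -42.4, 322.7]
tool_rot: [-0.477, 0.524, -0.522, 0.475]
contact_force: [0.1, -0.2, 0.1]
gripper_width: 0.001
time_s: 20.03
tool_pos: [631.4, -202.0, 292.9]
tool_rot: [-0.476, 0.525, -0.522, 0.475]
contact_force: [0.8, -0.4, -0.1]
gripper_width: 0.001
t 20.03 tcp [ 631.4 -202.   292.9] jaw -5.5 F [ 0.8 -0.4 -0.1] w 0.001 q [ 0.53  0.56 -0.45  1.42  0.24  1.23 -0.03]
shift [16.1 67.9  0.7] turn [ 0.004 -0.007 -0.001]
```

```bash
python3 -m handwheel '[8,10,1,0,0,0,255,16,30,1,0,0,0,255,16,50,1,0,0,0,255,16,60,1,0,0,0,255,16,68,1,0,0,0,255]'; for i in 1 2 3 4; do python3 -m handwheel '[0,5,0,0,0,0,255,0,10,0,0,0,0,255,0,15,0,0,0,0,255,0,20,0,0,0,0,255,0,25,0,0,0,0,255]' | egrep 'pos|force'; done
```

```text
time_s: 20.45
tool_pos: [631.0, -215.9, 224.9]
tool_rot: [-0.476, 0.525, -0.522, 0.475]
contact_force: [-0.2, 0.2, 0.5]
gripper_width: 0.005
tool_pos: [634.0, -218.0, 205.6]
contact_force: [-1.5, -2.3, 8.6]
tool_pos: [634.7, -219.1, 181.0]
contact_force: [-0.7, -3.8, 9.3]
tool_pos: [634.7, -220.0, 156.0]
contact_force: [-1.3, -5.2, 9.3]
tool_pos: [634.7, -220.8, 130.9]
contact_force: [-0.9, -6.1, 9.8]
```

```bash
for i in 1 2 3 4 5 ; do python3 -m handwheel '[0,3,0,0,0,0,255,0,6,0,0,0,0,255,0,9,0,0,0,0,255,0,12,0,0,0,0,255,0,15,0,0,0,0,255]' | egrep 'pos|force'; done; python3 -m handwheel '[0,2,0,0,0,0,255,0,4,0,0,0,0,255,0,6,0,0,0,0,255,0,8,0,0,0,0,255,0,9,0,0,0,0,255]'
```

```text
tool_pos: [634.8, -220.2, 115.9]
contact_force: [-1.1, -5.0, 8.5]
tool_pos: [634.9, -218.3, 100.7]
contact_force: [-0.1, -0.2, 9.0]
tool_pos: [635.3, -215.4, 85.5]
contact_force: [0.6, 3.1, 7.6]
tool_pos: [635.0, -215.9, 70.1]
contact_force: [1.2, 0.9, 6.8]
tool_pos: [634.9, -216.3, 55.0]
contact_force: [-0.4, 1.5, 6.0]
time_s: 24.62
tool_pos: [635.1, -216.4, 49.3]
tool_rot: [0.475, -0.522, 0.524, -0.476]
contact_force: [-12.6, 3.4, 38.0]
gripper_width: 0.005
```

```bash
python3 -m handwheel '[0,-10,0,0,0,0,255,0,-40,0,0,0,0,255,0,-80,0,0,0,0,255,0,-120,0,0,0,0,255,0,-160,0,0,0,0,255]'; python3 -m handwheel '[0,-40,0,0,0,0,255,0,-80,0,0,0,0,255,0,-120,0,0,0,0,255,0,-140,0,0,0,0,255,0,-140,0,0,0,0,255]';python3 -m handwheel '[40,0,0,0,0,0,255,80,0,0,0,0,0,255,110,0,0,0,0,0,255,110,0,0,0,0,0,255,110,0,0,0,0,0,255]'
python3 - <<'E'
from h import *
a=snap('scene','s3.png'); b=snap('side','d3.png'); s=cv2.imread('pics/s3.png')[160:360,200:390]; d=cv2.imread('pics/d3.png')[120:270,190:320]
cv2.imwrite('pics/c4.png',np.hstack([cv2.resize(s,(380,400)),cv2.resize(d,(400,400))]))
o=np.array([647.6,-40.8,130]); d=np.array([.089,.996,0]); X=np.array([.996,-.089,0])
Y=d*np.cos(.45)+np.array([0,0,np.sin(.45)]); Z=np.cross(X,Y)
for i in(a,b):
  P=pts(i);L=(P-o)@np.stack([X,Y,Z],1)
  m=(i['depth']>0)&(abs(L[...,0])<30)&(abs(L[...,2])<40)
  for y in range(-150,155,10):
    s=L[m&(abs(L[...,1]-y)<5)][:,2]
    print(y,np.percentile(s,[20,50,85]).round() if len(s)>5 else 0,end=' ')
  print()
P=pts(b); print(P[209,235],pts(a)[313,252])
E
```

```text
time_s: 25.03
tool_pos: [632.8, -216.6, 206.5]
tool_rot: [0.475, -0.523, 0.523, -0.476]
contact_force: [0.7, -1.1, -0.4]
gripper_width: 0.005
time_s: 25.45
tool_pos: [635.4, -216.9, 351.3]
tool_rot: [0.473, -0.52, 0.527, -0.478]
contact_force: [-0.4, 0.7, 0.8]
gripper_width: 0.005
time_s: 25.87
tool_pos: [621.0, -328.7, 343.0]
tool_rot: [-0.475, 0.525, -0.524, 0.474]
contact_force: [0.0, 0.6, 0.3]
gripper_width: 0.004
-150 [20. 23. 29.] -140 [23. 24. 26.] -130 [17. 19. 22.] -120 [22. 23. 25.] -110 [20. 23. 25.] -100 [-1.  1.  2.] -90 [-1.  1.  2.] -80 [-0.  1.  2.] -70 [-1.  1.  2.] -60 [-0.  1.  3.] -50 [-1.  0.  3.] -40 [-1.  1.  2.] -30 [-1.  0.  2.] -20 [-0.  1.  2.] -10 [-1.  0.  2.] 0 [-3. -1.  2.] 10 [-0.  1.  2.] 20 [-5. -2.  1.] 30 [-1.  0.  2.] 40 [-2. -1.  2.] 50 [-2.  1.  2.] 60 [-6. -1.  2.] 70 [-3. -1.  1.] 80 [-0.  1.  2.] 90 [-6. -2.  1.] 100 [-1.  0.  2.] 110 [-0.  0.  2.] 120 [-1.  0.  2.] 130 [-0.  1.  2.] 140 [-1.  0.  2.] 150 [ 1. 11. 28.] 
-150 [22. 25. 29.] -140 [20. 22. 24.] -130 [19. 21. 23.] -120 [-1. 21. 23.] -110 [ 4. 13. 21.] -100 [-1.  1. 17.] -90 [-2. -0.  1.] -80 [-1. -1.  1.] -70 [-1. -0.  1.] -60 [-1. -0.  1.] -50 [-1. -0.  0.] -40 [-1. -1.  1.] -30 [-1. -0.  1.] -20 [-2. -0.  1.] -10 [-2. -0.  1.] 0 [-3. -1.  1.] 10 [-2. -1.  1.] 20 [-2. -1.  1.] 30 [-3. -1.  0.] 40 [-2. -1.  1.] 50 [-2. -1.  1.] 60 [-2. -1.  1.] 70 [-3. -2.  0.] 80 [-2. -0.  1.] 90 [-2.  0.  1.] 100 0 110 0 120 0 130 0 140 0 150 [28. 29. 29.] 
[659.18003136 135.54908824 215.92478967] [ 636.20730262 -209.76628121   51.4420552 ]
```

View pics/c4.png

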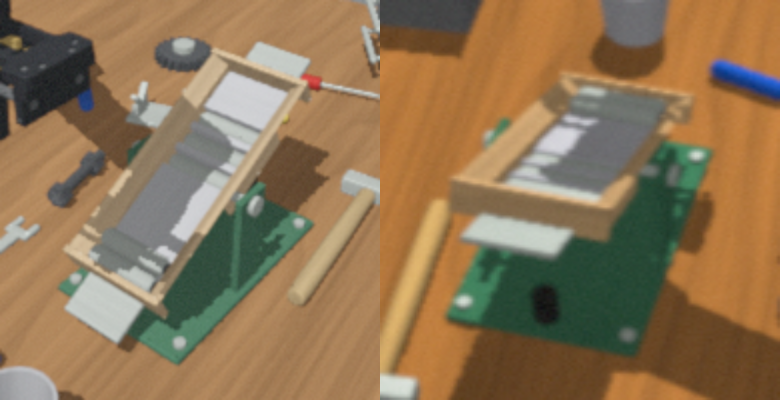

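The crops and depths agree. The board is fully down: the pads read 51 mm and 216 mm, the same as at the start. Two rollers lie at the channel end (y -141 and -117), all three pockets are flush, and the run-out is empty. Handing in.

```bash
python3 -c "
from station import r
print(r.get_obs()['contact_force'],r.close_job())"
```

```text
the job is handed in; nothing more can be done
[ 0.70182881 -0.57411392 -0.95746473] None
```

I put the stray roller from the cradle into the channel and rocked the board over to its far stop, so each pocket caught a roller. I then rocked it fully back, and the two left over rolled down into the channel. The job is handed in at about 26 s of the 67 s limit; no verdict was reported.

- **Board:** it is down on its channel end, with the pads at 51 and 216 mm, the same as at the start.
- **Rollers:** all three pockets are flush at the lane floor. Two rollers lie at y ≈ -141 and -117 mm on the channel floor, and the run-out is empty.
- **Arm:** it is clear of everything. The highest force reading was about 38 N vertical (about 40 N in all) at the fingertips against the channel-end stop, below the 120 N wrist limit. The 40 N limit is for the arm and gripper body, which I did not see touch anything.
- **Not measured:** I did not measure roller speeds or bystander positions. The bystanders visible in the last crops looked undisturbed.

No checks failed or disagreed.

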